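# Clamp the panel and set the screen separator for its size

### The arm

A 7-joint arm with a two-finger parallel gripper is mounted at the origin on the work surface. World frame = base frame: x ahead of the robot, y to its left, z up, the work surface at z = 0. Lengths are in m, angles in rad, forces in N, time in s.
With the tool pointing down it reaches from about 0.425 to 0.875 m from the base axis. Payload 9.9 kg.
Tool frame: the origin (TCP) lies midway between the tips of the shut fingers; the grasp point (between the pads) lies 19 mm behind it (robot.hold_point_z is the distance from the TCP to the grasp point, in m); x points along the fingers, y is the direction in which the jaws open and shut, and the axes are right-handed (so a half turn about x gives the same grasp; the last joint's range is limited). The gripper opens to 85 mm and grips with 20 to 120 N. Pads are 22 mm wide; open, the fingers measure 114 mm over their backs; the gripper's body (76 mm by 85 mm) begins 54 mm behind the grasp point. The pads swing forward as they close: fully open they stand 13 mm farther back than shut.
Start: joints at [-1.269, 0.576, 0.025, 1.437, -0.015, 1.129, -0.057], TCP at [0.254, 0.625, 0.231] pointing down, gripper open.
Joint ranges: [-2.76, 2.76], [-0.34, 2.15], [-1.52, 1.57], [0.19, 2.46], [-1.09, 4.23], [0.17, 1.99], [-2.82, 2.82]. Speed limits (rad/s): [2.22, 2.22, 3.01, 3.01, 3.14, 3.14, 3.14].

### API

Orientations are given as [roll, pitch, yaw] about the fixed x, y, z axes, in that order (R = Rz(yaw) Ry(pitch) Rx(roll)).
In Python, from cell import robot gives the robot as it stands.
- The arm moves only by the shell command python3 -m pendant 'ROWS' [FORCE]. ROWS is JSON, a list of rows, each an object of numbers: "dx", "dy", "dz": the shift along the tool's x, y, z in mm; "wx", "wy", "wz": the turn, a rotation vector about the tool's x, y, z in rad; "jaw": the gripper command: -1 is fully open, 1 is shut, values between are in proportion. A call has 1 to 5 rows; each row is the pose to reach, as a shift and turn from the pose commanded when the call began, along the tool's axes at that moment; what a row does not reach only later rows make up. A row lasts 1/10 s, in which the tool goes at most 50 mm and 8.59 degrees, less where a joint would pass 70% of its speed; a pose out of reach is approached as far as the arm can. A call with a gripper value outside its range is refused whole. The fingers move at their own pace and stop on an object; FORCE is the grip in N (left out, the last holds). Time passes only in rows, so rows that repeat a pose let the fingers close. It gives the time, the measured TCP pose, the force and the opening at its end, in the units of the state.
- robot.observe(): the state, without advancing time (a new reading comes with each control period).
- robot.get_image(name): name is "scene" or "side" or "wrist"; returns a dict with "image" (400x640x3 uint8, blue, green, red), "z_map" (400x640 float32, m along the optical axis (not along the pixel's ray), 0 where there is no reading), "intrinsics" (3x3 intrinsics, pixels), "world_from_camera" (4x4, takes a point from camera to world coordinates); the wrist camera has in their place "T_tool_cam" (4x4, takes a point from camera to tool coordinates, whose origin is the TCP and whose axes are the tool frame's). Camera axes: x right, y up, looking along -z (the intrinsics and any distortion apply to the point x, -y, -z); pixel columns grow to the right and rows downward; lengths in m; the calibration is good to about 2 mm. A picture is of the moment at which its call begins: read the wrist's pose just before it.
- robot.hand_in(): hands the job in, once; it reports no verdict.
The state is a dict: "time_s": time; "joint_pos": joint angles; "qvel": joint speeds; "joint_torque": joint torques, N m; "eef_pos": TCP position; "tcp_rot": TCP orientation; "ft_force": force on the tool from outside, world axes, zero at the start; "torque": the same for the moment, N m; "grip_width": finger opening in m.
Only numpy, scipy, OpenCV 4.12 (cv2) and the standard library are available. Lean on these libraries where they do the work, as an engineer would, in place of code of your own. Each camera call takes 0.05 s, during which the arm holds its last target.

### The job

Ready the screen separator for whichever panel lies on its heating bed: slide the moving clamp rail up until the panel is squared and held firmly against the fixed rail, but press gently enough not to crush the glass. Then turn the selector to the mark for that panel, counting clicks from off: second mark for the small panel, third for the medium one, fourth for the large one. Leave the two waiting panels where they are.

Things in the scene. Friction and masses are not known exactly. Their poses are not given: they have to be found in the camera images.
- separator: White metal screen separator, fixed, 270 (x) x 370 (y) x 90 mm high, a flat box with a tan heating bed on the -y part of its top and a selector on the +y part. Origin: centre of its underside, on the table. Its own z is up; its own y runs from the moving clamp rail towards the fixed rail and then the selector. Bed surface 90 mm above the origin, own y from -178 to +46 mm; selector deck 84 mm above the origin.
- fixed_rail: Fixed brass rail across the bed, 216 (x) x 14 (y) x 16 mm high, standing on the bed. Origin: centre of its underside. The face that the panel is pressed against is 7 mm towards the separator's own -y, at own y = +30 mm of the separator. Glass pressed on it with more than 45 N breaks; some 5 to 20 N holds it well.
- clamp_rail (a joint): Travel in m of the moving brass clamp rail along the separator's own +y, 0 (as found, fully open) to 0.14. Rail 224 (x) x 14 (y) x 15 mm. The gap between the two rails is 0.188 minus this value. It slides with about 6 N of friction and stays where it is left, so a panel that was pressed with more than that is still held with several newtons afterwards.
- rail_handle (a point): Centre of the top of the aluminium grip plate standing at the middle of the moving clamp rail; the plate is 60 (x) x 14 (y) mm and 40 mm tall from the rail's top (145 mm above the table) down to 105 mm. It can be gripped across its 14 mm or pushed on its -y face. Moves with the rail; axes parallel to the separator's.
- selector (a joint): Angle in rad of the selector, 0 at off (the mark with a tick and no dots), growing clockwise seen from above; a sprung click every 40 degrees (0.698 rad), marks 0 to 5, mark n has n dots. Left between two clicks it springs to the nearest one. A click takes about 0.15 N m to pass. It is found at off or at the first mark.
- selector_grip (a point): On the selector axis (own x 0, y +115 mm of the separator), at the top of its black pointer bar, 127 mm above the table. Bar 18 mm wide, 34 mm back from the axis and 35 mm forward to a pointed nose with a white line, 32 mm tall above a grey 72 mm disc. Own x points to the nose and turns with it; at off it points 10 degrees from the separator's own -y towards its own +x.
- supply: White power supply box, fixed, 220 x 165 x 90 mm high, to the right (-y) of the separator; a panel not in work lies on it. Origin: centre of its underside.
- drawer_unit: Grey steel drawer unit, fixed, 220 x 165 x 90 mm high, to the left (+y) of the separator; the other panel not in work lies on it. Origin: centre of its underside.
- panel_small: The small screen panel: a dark glass slab in a grey frame, 150 (x) x 72 (y) x 8 mm. Origin: centre of its underside. Lies either on the separator's bed (slightly askew) or waits on the supply or the drawer unit; when clamped, clamp_rail reads about 0.116. Its selector mark is the second (1.396 rad).
- panel_medium: The medium screen panel: a dark glass slab in a grey frame, 170 (x) x 100 (y) x 8 mm. Origin: centre of its underside. Lies either on the separator's bed (slightly askew) or waits on the supply or the drawer unit; when clamped, clamp_rail reads about 0.088. Its selector mark is the third (2.094 rad).
- panel_large: The large screen panel: a dark glass slab in a grey frame, 190 (x) x 130 (y) x 8 mm. Origin: centre of its underside. Lies either on the separator's bed (slightly askew) or waits on the supply or the drawer unit; when clamped, clamp_rail reads about 0.058. Its selector mark is the fourth (2.792 rad).
Not all that is in view belongs to the job. Leave any orange or purple look-alike of the panel_large alone.

How it is judged:
By the outcome, as a careful person would: the job done as asked, in the order asked, and still so for the second after the job is handed in, with the robot touching nothing.
It also fails if it takes over 64 s, if anything falls off the work surface, if the arm or the gripper's body presses on something with over 40 N, if the wrist force passes 120 N, or if a joint passes its speed limit or range.

## Working session

There is one attempt and no reset: what is moved stays moved. The work goes in short steps, Python scripts to look and compute and a shell command to move; the robot and the scene stay as the last step left them, time stands still between calls to the robot, and variables do not carry over. Pictures are saved under pics/ and viewed, and the job is handed in when it is done.

```bash
ls; mkdir -p pics; cat > h.py <<'E'
import numpy as np, cv2
from cell import robot
from scipy.spatial.transform import Rotation as R
def cap(n,f):
    d=robot.get_image(n); cv2.imwrite('pics/'+f+'.png',d['image']); np.savez('pics/'+f+'.npz',**{k:np.array(v) for k,v in d.items()}); return d
def px(d,u,v,z=None,W=None):
    K=d['intrinsics'];W=d['world_from_camera'] if W is None else W
    a=(u-K[0,2])/K[0,0];b=(v-K[1,2])/K[1,1]
    ray=np.array([a,-b,-1.])
    if z is None: s=float(d['z_map'][int(v),int(u)])
    else: s=(z-W[2,3])/(W[:3,:3]@ray)[2]
    return W[:3,:3]@(ray*s)+W[:3,3]
E
python3 - <<'E'
from h import *
print(robot.observe())
for n in('scene','side','wrist'):
    d=cap(n,n+'0'); print(n,d['intrinsics'],d.get('world_from_camera',d.get('T_tool_cam')), [k for k in d])
E
```

```text
pics
{'time_s': 0.0, 'joint_pos': array([-1.26878756,  0.5765315 ,  0.02483484,  1.43788537, -0.01502713,
        1.12900082, -0.05651956]), 'qvel': array([-0.00020162, -0.00054472,  0.00141609,  0.00019129, -0.00149406,
        0.00082387, -0.00024525]), 'joint_torque': array([-4.35956945e-04, -7.65764737e+01,  2.25027703e+00, -2.85990912e+01,
        1.52582367e-02,  1.24561045e-02, -2.59313390e-05]), 'eef_pos': array([0.25382252, 0.62498138, 0.23045084]), 'tcp_rot': array([-1.53662693,  1.56915534, -1.92242471]), 'ft_force': array([ 0.07981222, -0.04597755, -0.05276242]), 'torque': array([-0.00275583, -0.01093671, -0.05890203]), 'grip_width': 0.08558391545884281}
scene [[516.29152801   0.         315.54461314]
 [  0.         516.29152801 192.05399893]
 [  0.           0.           1.        ]] [[-0.69090183 -0.53756664  0.48340126  1.18004985]
 [ 0.72289866 -0.52156069  0.45320191  0.63633585]
 [ 0.00849687  0.66256815  0.74895344  1.27782114]
 [ 0.          0.          0.          1.        ]] ['image', 'z_map', 'intrinsics', 'world_from_camera']
side [[375.89644499   0.         317.32266798]
 [  0.         375.89644499 202.0000136 ]
 [  0.           0.           1.        ]] [[ 0.94890667  0.22534794 -0.22089464  0.15102641]
 [-0.31543154  0.65764439 -0.68411023 -0.92034453]
 [-0.00889271  0.71883389  0.69512499  0.93397282]
 [ 0.          0.          0.          1.        ]] ['image', 'z_map', 'intrinsics', 'world_from_camera']
wrist [[354.42558924   0.         318.19382439]
 [  0.         354.42558924 196.24024932]
 [  0.           0.           1.        ]] [[-1.10107907e-03  2.73600014e-01 -9.61842929e-01 -1.42926929e-01]
 [ 9.99999044e-01 -5.03160488e-04 -1.28788464e-03 -1.27454280e-03]
 [-8.36326614e-04 -9.61843428e-01 -2.73599198e-01 -6.92645860e-02]
 [ 0.00000000e+00  0.00000000e+00  0.00000000e+00  1.00000000e+00]] ['image', 'z_map', 'intrinsics', 'T_tool_cam']
```

View pics/scene0.png

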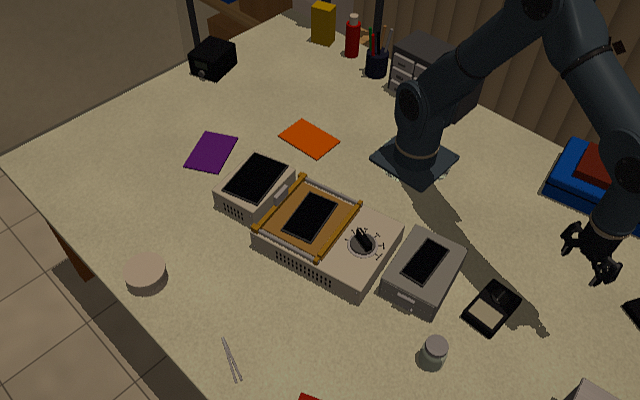

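View pics/side0.png

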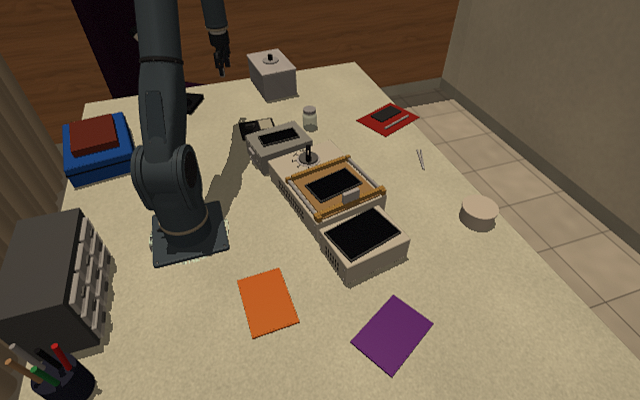

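View pics/wrist0.png

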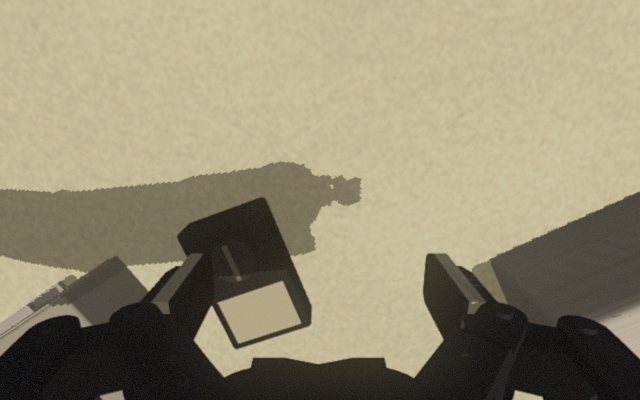

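```bash
python3 - <<'E'
import cv2
a=cv2.imread('pics/scene0.png');cv2.imwrite('pics/c1.png',cv2.resize(a[140:330,205:475],None,fx=2.9,fy=2.9,interpolation=cv2.INTER_CUBIC))
a=cv2.imread('pics/side0.png');cv2.imwrite('pics/c2.png',cv2.resize(a[110:290,235:425],None,fx=3.3,fy=3.3,interpolation=cv2.INTER_CUBIC))
E
```

```text
(no output)
```

View pics/c1.png

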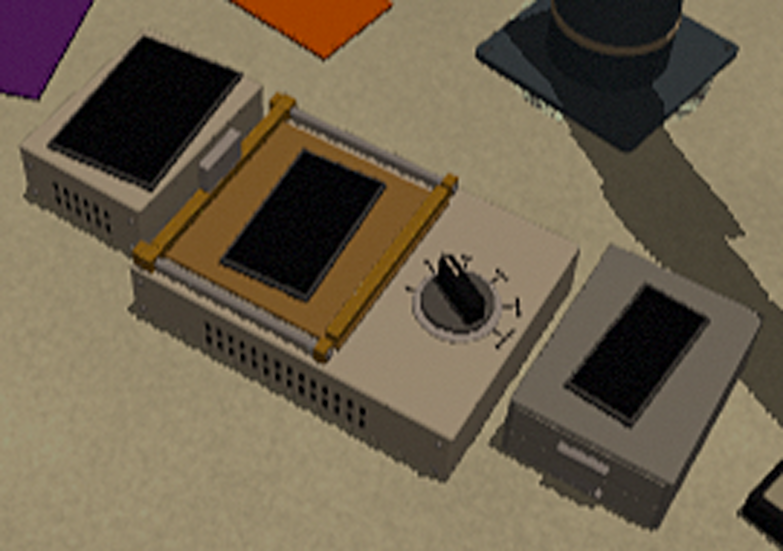

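View pics/c2.png

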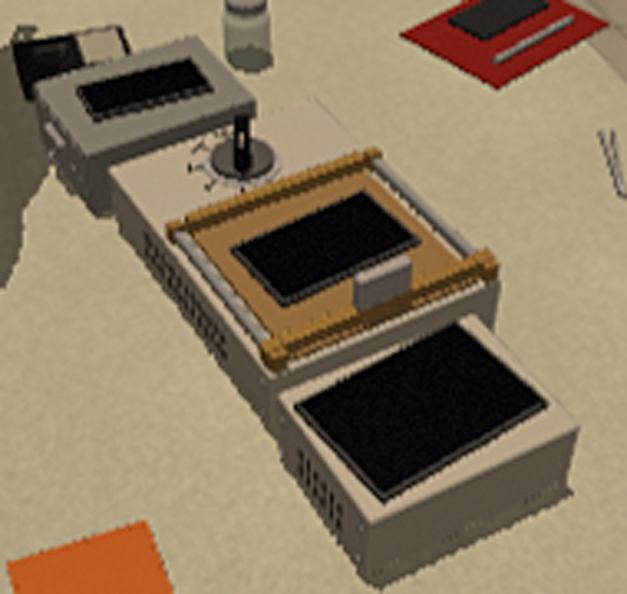

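The bed panel (c1 ~(305,225)) looks medium; the supply holds the large one, the drawer unit the small one. Measuring.

```bash
python3 - <<'E'
import h,numpy as np
from h import px
d=dict(np.load('pics/scene0.npz'))
def q(name,u,v,z):
    u0=205+u/2.9;v0=140+v/2.9
    p=px(d,u0,v0,z);r=px(d,u0,v0);print(name,p.round(4),'zmap',r.round(3));return p
def box(n,c,z):
    P=[q(n,*x,z) for x in c]
    print(n,'edges',[round(np.linalg.norm(P[i]-P[(i+1)%4]),4) for i in range(4)],'ctr',np.mean(P,0).round(4),'yaws',[round(np.degrees(np.arctan2(*(P[(i+1)%4]-P[i])[[1,0]])),1) for i in range(4)])
box('bed',[(305,150),(385,185),(305,299),(221,263)],.098)
box('supply',[(146,36),(243,73),(151,189),(49,147)],.098)
box('drawer',[(648,284),(710,319),(631,425),(565,387)],.098)
a=q('sepcorner -x',580,250,.084);b=q('sepcorner+x',449,443,.084);print(np.linalg.norm(a-b),np.degrees(np.arctan2(*(b-a)[[1,0]])))
a=q('fix rail a',452,178,.106);b=q('fix b',325,345,.106)
a=q('mov rail a',283,99,.105);b=q('mov b',147,248,.105)
q('handle',221,149,.145)
q('disc',457,300,.095)
q('nose',446,258,.127); q('tail',475,310,.127)
E
```

```text
bed [ 0.429  -0.0903  0.098 ] zmap [ 0.421 -0.098  0.086]
bed [0.4062 0.0025 0.098 ] zmap [0.405 0.002 0.096]
bed [0.5673 0.0437 0.098 ] zmap [0.565 0.042 0.094]
bed [ 0.5936 -0.0461  0.098 ] zmap [ 0.59  -0.05   0.092]
bed edges [np.float64(0.0956), np.float64(0.1663), np.float64(0.0936), np.float64(0.1704)] ctr [ 0.499  -0.0226  0.098 ] yaws [np.float64(103.8), np.float64(14.3), np.float64(-73.7), np.float64(-165.0)]
supply [ 0.4305 -0.3384  0.098 ] zmap [ 0.424 -0.347  0.087]
supply [ 0.3952 -0.2182  0.098 ] zmap [ 0.394 -0.219  0.096]
supply [ 0.5777 -0.1666  0.098 ] zmap [ 0.574 -0.172  0.091]
supply [ 0.6136 -0.2866  0.098 ] zmap [ 0.613 -0.288  0.096]
supply edges [np.float64(0.1252), np.float64(0.1897), np.float64(0.1252), np.float64(0.1902)] ctr [ 0.5042 -0.2524  0.098 ] yaws [np.float64(106.4), np.float64(15.8), np.float64(-73.3), np.float64(-164.2)]
drawer [0.3212 0.2722 0.098 ] zmap [0.314 0.269 0.089]
drawer [0.314  0.3394 0.098 ] zmap [0.316 0.34  0.1  ]
drawer [0.4624 0.354  0.098 ] zmap [0.462 0.354 0.097]
drawer [0.4718 0.286  0.098 ] zmap [0.466 0.283 0.089]
drawer edges [np.float64(0.0676), np.float64(0.1492), np.float64(0.0686), np.float64(0.1513)] ctr [0.3923 0.3129 0.098 ] yaws [np.float64(96.1), np.float64(5.6), np.float64(-82.1), np.float64(-174.7)]
sepcorner -x [0.3238 0.1936 0.084 ] zmap [ 0.26   0.161 -0.004]
sepcorner+x [0.5844 0.2425 0.084 ] zmap [0.58  0.24  0.076]
0.2651346088512194 10.624554119472325
fix rail a [0.3564 0.0501 0.106 ] zmap [0.351 0.046 0.098]
fix b [0.5964 0.098  0.106 ] zmap [0.595 0.096 0.102]
mov rail a [ 0.3972 -0.1542  0.105 ] zmap [ 0.395 -0.156  0.102]
mov b [ 0.635 -0.108  0.105] zmap [ 0.634 -0.109  0.103]
handle [ 0.5171 -0.1232  0.145 ] zmap [ 0.513 -0.128  0.138]
disc [0.464 0.149 0.095] zmap [0.471 0.154 0.107]
nose [0.4527 0.1223 0.127 ] zmap [0.449 0.12  0.121]
tail [0.4804 0.1818 0.127 ] zmap [0.476 0.179 0.12 ]
```

```bash
cat >> h.py <<'E'
ex=np.array([np.cos(np.radians(10.8)),np.sin(np.radians(10.8)),0]);ey=np.array([-ex[1],ex[0],0])
def pose():
    o=robot.observe();return o,np.array(o['eef_pos']),R.from_euler('xyz',o['tcp_rot']).as_matrix()
def go(p,yaw=None):
    """delta in tool axes to world p, tool x down and tool y at world yaw (deg)"""
    o,e,M=pose()
    yd=np.degrees(np.arctan2(M[1,1],M[0,1]))
    y=np.radians(yd if yaw is None else yaw)
    ty=np.array([np.cos(y),np.sin(y),0]);tx=np.array([0,0,-1.]);T=np.c_[tx,ty,np.cross(tx,ty)]
    print('t',round(o['time_s'],2),'tcp',e.round(4),'tooly yaw',round(yd,1),'j',np.round(o['joint_pos'],2),'F',np.round(o['ft_force'],1))
    print('d mm',(M.T@(np.array(p)-e)*1000).round(1),'w',R.from_matrix(M.T@T).as_rotvec().round(3))
def wcap(f):
    o,e,M=pose(); d=cap('wrist',f); W=np.eye(4);W[:3,:3]=M;W[:3,3]=e
    W=W@d['T_tool_cam']; np.save('pics/'+f+'_W.npy',W); return d,W
E
python3 - <<'E'
from h import *
o,e,M=pose();print(M.round(3))
go([.45,.4,.25],100.8)
go([.40,.10,.33],100.8)
go([.40,.10,.33],100.8-180)
go([.40,.10,.33],161)
E
```

```text
[[-0.     0.376  0.927]
 [-0.001  0.927 -0.376]
 [-1.    -0.001  0.   ]]
t 0.15 tcp [0.2539 0.6251 0.2306] tooly yaw 67.9 j [-1.27  0.58  0.02  1.44 -0.01  1.13 -0.06] F [ 0.5 -0.5  0.1]
d mm [ -19.2 -134.7  266.4] w [-0.574 -0.     0.001]
t 0.15 tcp [0.2539 0.6251 0.2306] tooly yaw 67.9 j [-1.27  0.58  0.02  1.44 -0.01  1.13 -0.06] F [ 0.5 -0.5  0.1]
d mm [ -98.8 -431.6  333. ] w [-0.574 -0.     0.001]
t 0.15 tcp [0.2539 0.6251 0.2306] tooly yaw 67.9 j [-1.27  0.58  0.02  1.44 -0.01  1.13 -0.06] F [ 0.5 -0.5  0.1]
d mm [ -98.8 -431.6  333. ] w [2.567e+00 2.000e-03 0.000e+00]
t 0.15 tcp [0.2539 0.6251 0.2306] tooly yaw 67.9 j [-1.27  0.58  0.02  1.44 -0.01  1.13 -0.06] F [ 0.5 -0.5  0.1]
d mm [ -98.8 -431.6  333. ] w [-1.625e+00 -1.000e-03  1.000e-03]
```

```bash
python3 - <<'E'
from h import *
go([.42,.42,.28],40)
E
python3 -m pendant '[{"dx":-10,"dy":-30,"dz":40,"wx":0.1},{"dx":-20,"dy":-60,"dz":80,"wx":0.2},{"dx":-30,"dy":-85,"dz":120,"wx":0.3},{"dx":-40,"dy":-110,"dz":160,"wx":0.4},{"dx":-50,"dy":-125,"dz":205,"wx":0.5}]'
python3 - <<'E'
from h import *
go([.43,.11,.33],10.8)
E
```

```text
t 0.15 tcp [0.2539 0.6251 0.2306] tooly yaw 67.9 j [-1.27  0.58  0.02  1.44 -0.01  1.13 -0.06] F [ 0.5 -0.5  0.1]
d mm [ -49.2 -127.5  231.1] w [0.487 0.    0.001]
t 0.15 tcp [0.2539 0.6251 0.2306] tooly yaw 67.9 j [-1.27  0.58  0.02  1.44 -0.01  1.13 -0.06] F [ 0.5 -0.5  0.1]
d mm [ -98.8 -411.1  357. ] w [0.997 0.001 0.001]$[0]: bad value
```

```bash

python3 -m pendant '[{"dx":-10,"dy":-25,"dz":40,"wx":0.1,"wy":0,"wz":0,"jaw":-1},{"dx":-20,"dy":-50,"dz":80,"wx":0.2,"wy":0,"wz":0,"jaw":-1},{"dx":-30,"dy":-75,"dz":120,"wx":0.3,"wy":0,"wz":0,"jaw":-1},{"dx":-40,"dy":-100,"dz":160,"wx":0.4,"wy":0,"wz":0,"jaw":-1},{"dx":-50,"dy":-125,"dz":200,"wx":0.5,"wy":0,"wz":0,"jaw":-1}]'
python3 - <<'E'
from h import *
go([.43,.11,.33],10.8)
E
```

```text
time_s: 0.65
eef_pos: [0.393, 0.4326, 0.2816]
tcp_rot: [-1.844, 1.571, -2.734]
ft_force: [0.1, 0.5, 0.1]
grip_width: 0.0851
t 0.65 tcp [0.393  0.4326 0.2816] tooly yaw 39.0 j [-1.04  0.4   0.18  1.61 -0.08  1.13 -0.15] F [0.1 0.5 0.1]
d mm [ -48.4 -174.3  273.9] w [ 0.492 -0.     0.   ]
```

```bash

python3 -m pendant '[{"dx":-10,"dy":-25,"dz":40,"wx":0.1,"wy":0,"wz":0,"jaw":0},{"dx":-20,"dy":-50,"dz":80,"wx":0.2,"wy":0,"wz":0,"jaw":1},{"dx":-30,"dy":-75,"dz":120,"wx":0.3,"wy":0,"wz":0,"jaw":1},{"dx":-40,"dy":-100,"dz":160,"wx":0.4,"wy":0,"wz":0,"jaw":1},{"dx":-50,"dy":-125,"dz":200,"wx":0.49,"wy":0,"wz":0,"jaw":1}]'
python3 - <<'E'
from h import *
go([.46,.12,.33],10.8)
E
python3 -m pendant '[{"dx":0,"dy":0,"dz":40,"wx":0,"wy":0,"wz":0,"jaw":1},{"dx":0,"dy":0,"dz":80,"wx":0,"wy":0,"wz":0,"jaw":1},{"dx":0,"dy":0,"dz":105,"wx":0,"wy":0,"wz":0,"jaw":1},{"dx":0,"dy":0,"dz":105,"wx":0,"wy":0,"wz":0,"jaw":1}]'
python3 - <<'E'
from h import *
go([.46,.12,.33],10.8)
wcap('w1')
E
```

```text
time_s: 1.15
eef_pos: [0.4218, 0.1984, 0.3316]
tcp_rot: [-2.841, 1.571, 2.062]
ft_force: [0.8, -0.4, -0.4]
grip_width: 0.0118
t 1.15 tcp [0.4218 0.1984 0.3316] tooly yaw 10.9 j [-0.84  0.18  0.37  1.8  -0.07  1.17 -0.26] F [ 0.8 -0.4 -0.4]
d mm [ 1.6 22.7 84.2] w [ 0.002 -0.     0.   ]
time_s: 1.55
eef_pos: [0.4427, 0.0934, 0.3316]
tcp_rot: [0.545, 1.57, -0.836]
ft_force: [-0.1, -0.3, -0.4]
grip_width: 0.0001
t 1.55 tcp [0.4427 0.0934 0.3316] tooly yaw 10.8 j [-0.68  0.16  0.44  1.83 -0.08  1.16 -0.02] F [-0.1 -0.3 -0.4]
d mm [  1.6  22.  -22.9] w [ 0.001  0.001 -0.001]
```

View pics/w1.png

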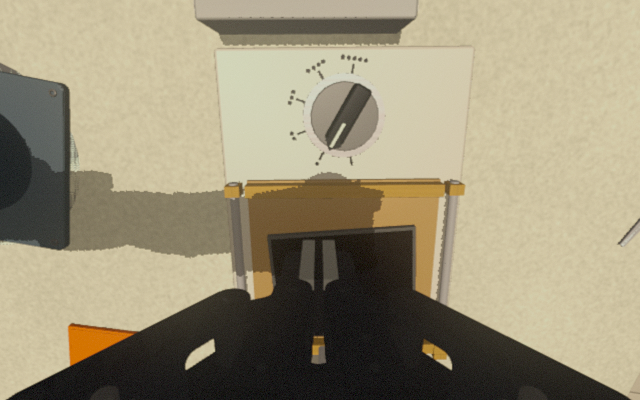

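Selector axis at (344,116); the nose (331,148) points at the one-dot mark (319,161), with off's tick at (351,162). So it starts at mark 1 and needs +80° clockwise to the 3-dot mark (293,97).

```bash
python3 - <<'E'
from h import *
d=dict(np.load('pics/w1.npz'));W=np.load('pics/w1_W.npy')
P=lambda n,u,v,z:(lambda p:(print(n,p.round(4),px(d,u,v,None,W).round(3)),p)[1])(px(d,u,v,z,W))
c=P('disc',344,116,.095)
n=P('nose',331,149,.127);t=P('tail',365,88,.127);print(np.degrees(np.arctan2(*(n-t)[[1,0]])))
a=P('corner-x',216,50,.084);b=P('corner+x',473,47,.084);print(np.linalg.norm(a-b),np.degrees(np.arctan2(*(b-a)[[1,0]])),'sel pred',(a+b)/2-.070*ey)
a=P('pan-x',269,234,.098);b=P('pan+x',414,227,.098);print(np.linalg.norm(a-b),np.degrees(np.arctan2(*(b-a)[[1,0]])))
a=P('rail L',245,187,.106);b=P('rail R',445,186,.106);print(np.linalg.norm(a-b),np.degrees(np.arctan2(*(b-a)[[1,0]])),'sel pred',(a+b)/2+.078*ey)
h=np.array([.517,-.125,.145]); print('handle pred from disc',c-.28*ey)
go([*(c-.28*ey-.045*ey)[:2],.2],10.8)
E
```

```text
disc [0.46   0.1453 0.095 ] [0.457 0.147 0.129]
nose [0.4515 0.1132 0.127 ] [0.451 0.113 0.128]
tail [0.4714 0.1754 0.127 ] [0.471 0.175 0.128]
-107.78322025806858
corner-x [0.3183 0.1848 0.084 ] [0.318 0.185 0.084]
corner+x [0.5762 0.2373 0.084 ] [0.577 0.237 0.083]
0.26319186466109246 11.511699473902794 sel pred [0.46037445 0.14226361 0.084     ]
pan-x [0.4032 0.001  0.098 ] [ 0.403 -0.003  0.09 ]
pan+x [0.5632 0.0403 0.098 ] [0.563 0.04  0.099]
0.16474413357211926 13.806359890093194
rail L [0.3703 0.053  0.106 ] [0.37  0.053 0.106]
rail R [0.5808 0.0945 0.106 ] [0.587 0.092 0.09 ]
0.21452058638847518 11.156005505029116 sel pred [0.46093161 0.15032581 0.106     ]
handle pred from disc [ 0.5124704  -0.12971722  0.095     ]
t 1.6 tcp [0.4424 0.0958 0.3314] tooly yaw 11.0 j [-0.68  0.16  0.44  1.83 -0.08  1.16 -0.03] F [ 0.2  0.4 -0.7]
d mm [131.4  25.7 279.7] w [ 0.003 -0.    -0.   ]
```

```bash

python3 -m pendant '[{"dx":0,"dy":5,"dz":45,"wx":0,"wy":0,"wz":0,"jaw":1},{"dx":10,"dy":10,"dz":90,"wx":0,"wy":0,"wz":0,"jaw":1},{"dx":20,"dy":15,"dz":135,"wx":0,"wy":0,"wz":0,"jaw":1},{"dx":40,"dy":20,"dz":180,"wx":0,"wy":0,"wz":0,"jaw":1},{"dx":60,"dy":25,"dz":225,"wx":0,"wy":0,"wz":0,"jaw":1}]'
python3 -m pendant '[{"dx":10,"dy":0,"dz":30,"wx":0,"wy":0,"wz":0,"jaw":1},{"dx":20,"dy":0,"dz":55,"wx":0,"wy":0,"wz":0,"jaw":1},{"dx":40,"dy":0,"dz":55,"wx":0,"wy":0,"wz":0,"jaw":1},{"dx":60,"dy":0,"dz":55,"wx":0,"wy":0,"wz":0,"jaw":1},{"dx":60,"dy":0,"dz":55,"wx":0,"wy":0,"wz":0,"jaw":1}]'
python3 - <<'E'
from h import *
go([.522,-.173,.118],11)
wcap('w2');cap('scene','s2')
E
```

```text
time_s: 2.1
eef_pos: [0.5115, -0.1186, 0.2706]
tcp_rot: [2.09, 1.57, 0.717]
ft_force: [0.9, 0.7, 0.2]
grip_width: -0.0
time_s: 2.6
eef_pos: [0.5203, -0.1706, 0.2087]
tcp_rot: [-2.113, 1.566, 2.796]
ft_force: [-1.3, -0.0, 1.1]
grip_width: 0.0
t 2.6 tcp [ 0.5203 -0.1706  0.2087] tooly yaw 11.3 j [-0.11  0.45  0.51  1.82 -0.27  0.94  0.71] F [-1.3 -0.   1.1]
d mm [90.7  1.6  2.9] w [ 0.004 -0.003  0.004]
```

View pics/w2.png

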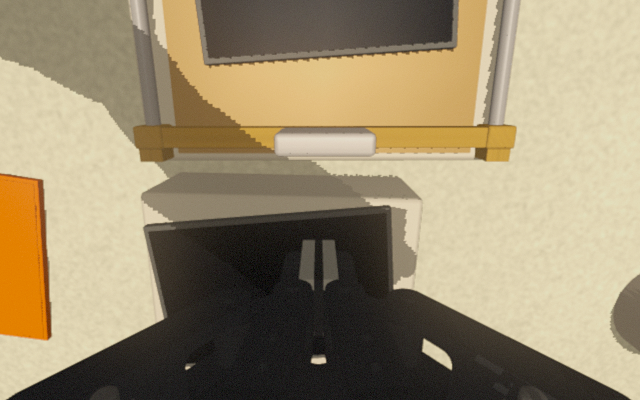

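View pics/s2.png

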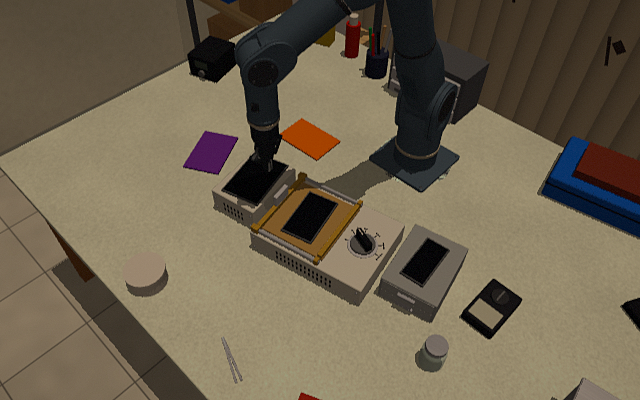

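```bash
python3 - <<'E'
from h import *
d=dict(np.load('pics/w2.npz'));W=np.load('pics/w2_W.npy')
im=cv2.imread('pics/w2.png');cv2.imwrite('pics/c3.png',cv2.resize(im[110:180,255:395],None,fx=5,fy=5,interpolation=cv2.INTER_NEAREST))
for z in(.145,):
  for u,v in((276,130),(375,130),(276,141),(375,141)): print(px(d,u,v,z,W).round(4),px(d,u,v,None,W).round(4))
go([.522,-.173,.118],11.2)
E
```

```text
[ 0.4861 -0.127   0.145 ] [ 0.4821 -0.1313  0.1061]
[ 0.542  -0.1158  0.145 ] [ 0.5485 -0.118   0.1064]
[ 0.4871 -0.1332  0.145 ] [ 0.4871 -0.1332  0.1455]
[ 0.5435 -0.1219  0.145 ] [ 0.5436 -0.122   0.1443]
t 2.7 tcp [ 0.5215 -0.1715  0.2113] tooly yaw 11.2 j [-0.11  0.45  0.51  1.81 -0.27  0.95  0.71] F [-0.3 -0.4 -0.2]
d mm [93.3  0.3  1.7] w [ 0.001 -0.001  0.001]
```

View pics/c3.png

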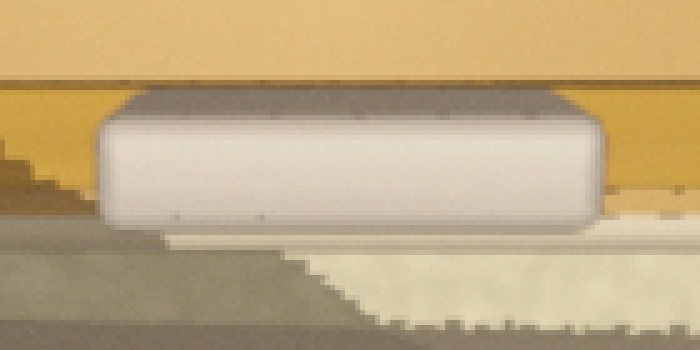

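```bash

python3 -m pendant '[{"dx":30,"dy":2,"dz":3,"wx":0,"wy":0,"wz":0,"jaw":1},{"dx":60,"dy":2,"dz":3,"wx":0,"wy":0,"wz":0,"jaw":1},{"dx":80,"dy":2,"dz":3,"wx":0,"wy":0,"wz":0,"jaw":1},{"dx":92,"dy":2,"dz":3,"wx":0,"wy":0,"wz":0,"jaw":1},{"dx":92,"dy":2,"dz":3,"wx":0,"wy":0,"wz":0,"jaw":1}]'
python3 - <<'E'
from h import *
go([.522,-.173,.118],11.2)
cap('side','si3')
im=cv2.imread('pics/si3.png');cv2.imwrite('pics/c4.png',cv2.resize(im[110:290,235:425],None,fx=3.3,fy=3.3))
E
```

```text
time_s: 3.2
eef_pos: [0.5237, -0.1745, 0.1189]
tcp_rot: [-2.199, 1.57, 2.709]
ft_force: [-0.6, 0.7, 0.1]
grip_width: 0.0001
t 3.2 tcp [ 0.5237 -0.1745  0.1189] tooly yaw 11.2 j [-0.05  0.57  0.44  1.91 -0.35  0.74  0.79] F [-0.6  0.7  0.1]
d mm [ 0.9 -1.4 -1.8] w [ 0.    -0.001  0.001]
```

View pics/c4.png

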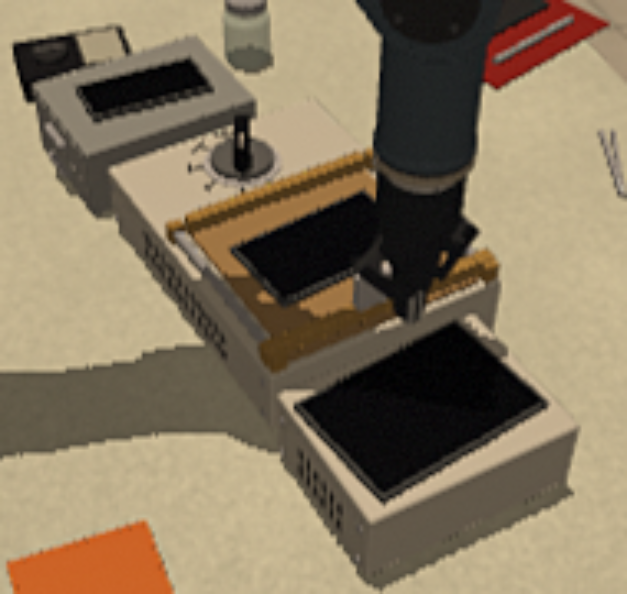

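Fingers (c4 ~(412,310)) stand just behind the grip plate, clear of the large panel. Push forward slowly until contact.

```bash

python3 -m pendant '[{"dx":0,"dy":0,"dz":-5,"wx":0,"wy":0,"wz":0,"jaw":1},{"dx":0,"dy":0,"dz":-10,"wx":0,"wy":0,"wz":0,"jaw":1},{"dx":0,"dy":0,"dz":-15,"wx":0,"wy":0,"wz":0,"jaw":1},{"dx":0,"dy":0,"dz":-19,"wx":0,"wy":0,"wz":0,"jaw":1},{"dx":0,"dy":0,"dz":-23,"wx":0,"wy":0,"wz":0,"jaw":1}]'
python3 -m pendant '[{"dx":0,"dy":0,"dz":-4,"wx":0,"wy":0,"wz":0,"jaw":1},{"dx":0,"dy":0,"dz":-8,"wx":0,"wy":0,"wz":0,"jaw":1},{"dx":0,"dy":0,"dz":-12,"wx":0,"wy":0,"wz":0,"jaw":1},{"dx":0,"dy":0,"dz":-16,"wx":0,"wy":0,"wz":0,"jaw":1},{"dx":0,"dy":0,"dz":-20,"wx":0,"wy":0,"wz":0,"jaw":1}]'
python3 - <<'E'
from h import *
go([.522,-.173,.118],11.2)
d,W=wcap('w4')
E
```

```text
time_s: 3.75
eef_pos: [0.5192, -0.152, 0.1196]
tcp_rot: [1.47, 1.57, 0.095]
ft_force: [0.3, 0.6, 0.7]
grip_width: 0.0
time_s: 4.25
eef_pos: [0.5156, -0.1343, 0.1194]
tcp_rot: [0.248, 1.568, -1.129]
ft_force: [1.0, -6.3, -2.0]
grip_width: -0.0001
t 4.25 tcp [ 0.5156 -0.1343  0.1194] tooly yaw 11.1 j [-0.13  0.54  0.45  1.96 -0.35  0.71  0.72] F [ 1.  -6.3 -2. ]
d mm [ 1.5 -1.2 39.2] w [-0.002  0.002 -0.001]
```

View pics/w4.png

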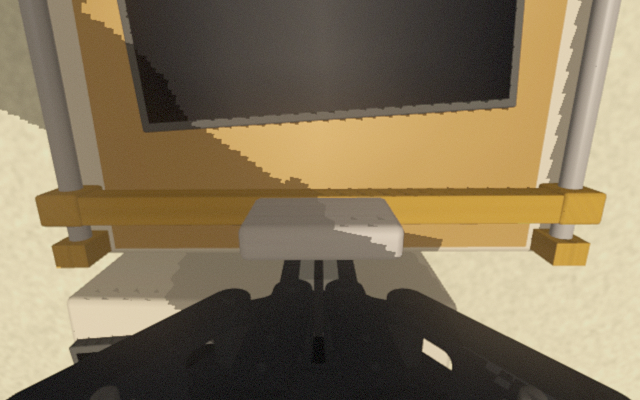

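```bash
python3 - <<'E'
from h import *
d=dict(np.load('pics/w4.npz'));W=np.load('pics/w4_W.npy')
c=px(d,323,240,.145,W);h0=np.array([.5155,-.1285,.145]);o,e,M=pose()
print(c, 'travel',(c-h0)@ey,'tcp behind handle',(c-e)@ey)
for p in((148,130),(515,105)): print(px(d,*p,.098,W),(px(d,*p,.098,W)-c)@ey)
E
```

```text
[ 0.51313615 -0.1156004   0.145     ] travel 0.013114053335151763 tcp behind handle 0.01803437860327156
[ 0.42858534 -0.09730501  0.098     ] 0.03381456842899454
[ 0.58946651 -0.05432504  0.098     ] 0.045887123885624034
```

```bash

for i in 1; do python3 -m pendant '[{"dx":0,"dy":0,"dz":-5,"wx":0,"wy":0,"wz":0,"jaw":1},{"dx":0,"dy":0,"dz":-10,"wx":0,"wy":0,"wz":0,"jaw":1},{"dx":0,"dy":0,"dz":-15,"wx":0,"wy":0,"wz":0,"jaw":1},{"dx":0,"dy":0,"dz":-20,"wx":0,"wy":0,"wz":0,"jaw":1},{"dx":0,"dy":0,"dz":-25,"wx":0,"wy":0,"wz":0,"jaw":1}]'; done
python3 -m pendant '[{"dx":0,"dy":0,"dz":-3,"wx":0,"wy":0,"wz":0,"jaw":1},{"dx":0,"dy":0,"dz":-6,"wx":0,"wy":0,"wz":0,"jaw":1},{"dx":0,"dy":0,"dz":-9,"wx":0,"wy":0,"wz":0,"jaw":1},{"dx":0,"dy":0,"dz":-12,"wx":0,"wy":0,"wz":0,"jaw":1},{"dx":0,"dy":0,"dz":-15,"wx":0,"wy":0,"wz":0,"jaw":1}]'
python3 -m pendant '[{"dx":0,"dy":0,"dz":-3,"wx":0,"wy":0,"wz":0,"jaw":1},{"dx":0,"dy":0,"dz":-6,"wx":0,"wy":0,"wz":0,"jaw":1},{"dx":0,"dy":0,"dz":-9,"wx":0,"wy":0,"wz":0,"jaw":1},{"dx":0,"dy":0,"dz":-12,"wx":0,"wy":0,"wz":0,"jaw":1},{"dx":0,"dy":0,"dz":-15,"wx":0,"wy":0,"wz":0,"jaw":1}]'
python3 - <<'E'
from h import *
go([.522,-.173,.118],11.2)
o,e,M=pose(); print('travel est',(e+.018*ey-np.array([.5155,-.1285,.145]))@ey)
d,W=wcap('w5')
E
```

```text
time_s: 4.8
eef_pos: [0.5107, -0.1097, 0.1194]
tcp_rot: [0.241, 1.569, -1.136]
ft_force: [0.4, -5.7, -1.6]
grip_width: -0.0
time_s: 5.3
eef_pos: [0.5078, -0.0953, 0.1194]
tcp_rot: [0.2, 1.568, -1.177]
ft_force: [1.0, -7.9, -1.4]
grip_width: -0.0004
time_s: 5.8
eef_pos: [0.5048, -0.0806, 0.1194]
tcp_rot: [0.173, 1.568, -1.204]
ft_force: [-0.1, -8.2, -0.7]
grip_width: 0.0001
t 5.8 tcp [ 0.5048 -0.0806  0.1194] tooly yaw 11.1 j [-0.25  0.52  0.46  2.02 -0.35  0.68  0.63] F [-0.1 -8.2 -0.7]
d mm [ 1.7 -0.9 94. ] w [-0.002  0.002 -0.   ]
travel est 0.06703201910262678
```

View pics/w5.png

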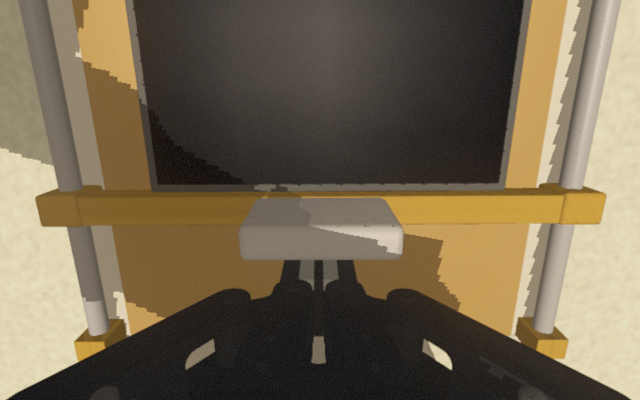

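The panel is squared against the moving rail (edge at v≈187 level). About 20 mm remain.

```bash

python3 -m pendant '[{"dx":0,"dy":0,"dz":-3,"wx":0,"wy":0,"wz":0,"jaw":1},{"dx":0,"dy":0,"dz":-6,"wx":0,"wy":0,"wz":0,"jaw":1},{"dx":0,"dy":0,"dz":-9,"wx":0,"wy":0,"wz":0,"jaw":1},{"dx":0,"dy":0,"dz":-12,"wx":0,"wy":0,"wz":0,"jaw":1},{"dx":0,"dy":0,"dz":-14,"wx":0,"wy":0,"wz":0,"jaw":1}]'
python3 -m pendant '[{"dx":0,"dy":0,"dz":-0.5,"wx":0,"wy":0,"wz":0,"jaw":1},{"dx":0,"dy":0,"dz":-1,"wx":0,"wy":0,"wz":0,"jaw":1},{"dx":0,"dy":0,"dz":-1.5,"wx":0,"wy":0,"wz":0,"jaw":1},{"dx":0,"dy":0,"dz":-2,"wx":0,"wy":0,"wz":0,"jaw":1}]'
python3 -m pendant '[{"dx":0,"dy":0,"dz":-0.5,"wx":0,"wy":0,"wz":0,"jaw":1},{"dx":0,"dy":0,"dz":-1,"wx":0,"wy":0,"wz":0,"jaw":1}]'
python3 - <<'E'
from h import *
go([.522,-.173,.118],11.2)
o,e,M=pose(); print('travel est',(e+.018*ey-np.array([.5155,-.1285,.145]))@ey)
E
```

```text
time_s: 6.35
eef_pos: [0.5021, -0.067, 0.1194]
tcp_rot: [0.139, 1.568, -1.239]
ft_force: [0.5, -7.1, -0.9]
grip_width: 0.0
time_s: 6.75
eef_pos: [0.5017, -0.065, 0.1194]
tcp_rot: [0.139, 1.569, -1.239]
ft_force: [0.2, -7.2, -1.3]
grip_width: 0.0001
time_s: 6.95
eef_pos: [0.5015, -0.0641, 0.1194]
tcp_rot: [0.141, 1.569, -1.237]
ft_force: [-0.8, -8.3, -1.8]
grip_width: 0.0
t 6.95 tcp [ 0.5015 -0.0641  0.1194] tooly yaw 11.1 j [-0.28  0.51  0.46  2.03 -0.35  0.68  0.6 ] F [-0.8 -8.3 -1.8]
d mm [  1.7  -0.8 110.9] w [-0.002  0.002 -0.   ]
travel est 0.0839282396608157
```

```bash

python3 -m pendant '[{"dx":0,"dy":0,"dz":-0.4,"wx":0,"wy":0,"wz":0,"jaw":1},{"dx":0,"dy":0,"dz":-0.8,"wx":0,"wy":0,"wz":0,"jaw":1},{"dx":0,"dy":0,"dz":-1.2,"wx":0,"wy":0,"wz":0,"jaw":1},{"dx":0,"dy":0,"dz":-1.5,"wx":0,"wy":0,"wz":0,"jaw":1}]'
python3 -m pendant '[{"dx":0,"dy":0,"dz":-0.4,"wx":0,"wy":0,"wz":0,"jaw":1},{"dx":0,"dy":0,"dz":-0.8,"wx":0,"wy":0,"wz":0,"jaw":1}]'
python3 -m pendant '[{"dx":0,"dy":0,"dz":-0.3,"wx":0,"wy":0,"wz":0,"jaw":1},{"dx":0,"dy":0,"dz":-0.5,"wx":0,"wy":0,"wz":0,"jaw":1}]'
```

```text
time_s: 7.35
eef_pos: [0.5012, -0.0626, 0.1194]
tcp_rot: [0.15, 1.568, -1.228]
ft_force: [0.9, -7.7, -1.0]
grip_width: 0.0001
time_s: 7.55
eef_pos: [0.501, -0.0618, 0.1194]
tcp_rot: [0.143, 1.568, -1.234]
ft_force: [-0.4, -7.9, -1.0]
grip_width: -0.0001
time_s: 7.75
eef_pos: [0.501, -0.0613, 0.1194]
tcp_rot: [0.14, 1.569, -1.237]
ft_force: [0.1, -7.2, -0.7]
grip_width: 0.0001
```

```bash

python3 -m pendant '[{"dx":0,"dy":0,"dz":-0.3,"wx":0,"wy":0,"wz":0,"jaw":1},{"dx":0,"dy":0,"dz":-0.5,"wx":0,"wy":0,"wz":0,"jaw":1}]'
python3 -m pendant '[{"dx":0,"dy":0,"dz":-0.3,"wx":0,"wy":0,"wz":0,"jaw":1},{"dx":0,"dy":0,"dz":-0.5,"wx":0,"wy":0,"wz":0,"jaw":1}]'
python3 - <<'E'
from h import *
d,W=wcap('w6');cap('scene','s6')
im=cv2.imread('pics/s6.png');cv2.imwrite('pics/c6.png',cv2.resize(im[170:290,240:410],None,fx=4.5,fy=4.5,interpolation=cv2.INTER_CUBIC))
E
```

```text
time_s: 7.95
eef_pos: [0.5009, -0.0608, 0.1194]
tcp_rot: [0.133, 1.569, -1.244]
ft_force: [0.8, -8.6, -1.4]
grip_width: 0.0005
time_s: 8.15
eef_pos: [0.5008, -0.0604, 0.1194]
tcp_rot: [0.153, 1.568, -1.224]
ft_force: [1.3, -8.3, -0.3]
grip_width: -0.0002
```

View pics/w6.png

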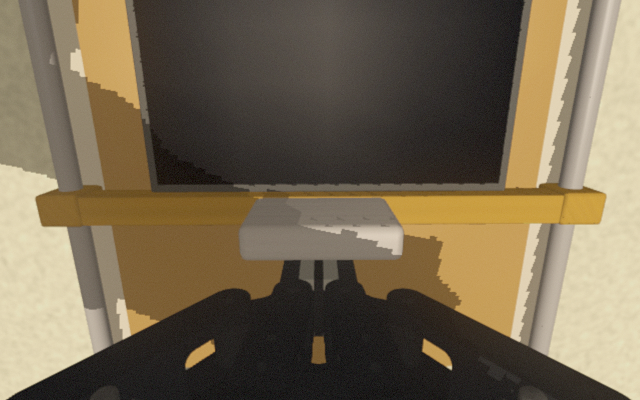

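View pics/c6.png

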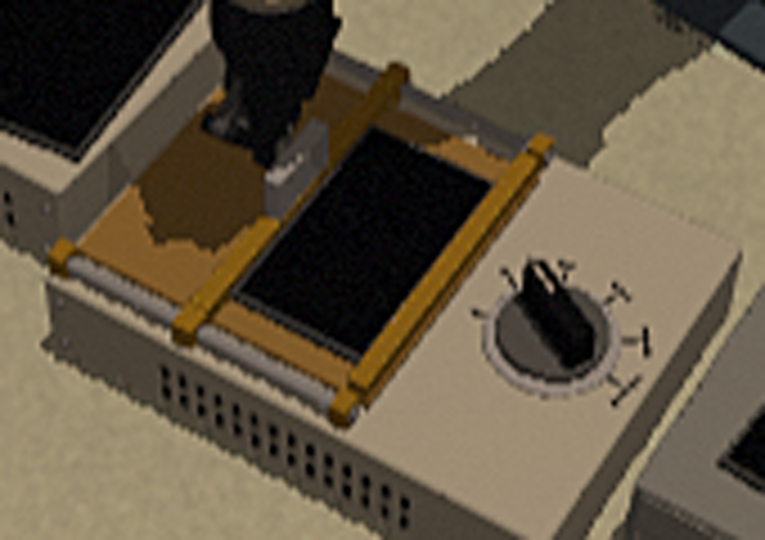

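Nearly at the fixed rail. Continue in 0.5 mm steps, watching force (friction level is about 8 N).

```bash

python3 -m pendant '[{"dx":0,"dy":0,"dz":-0.3,"wx":0,"wy":0,"wz":0,"jaw":1},{"dx":0,"dy":0,"dz":-0.6,"wx":0,"wy":0,"wz":0,"jaw":1}]'
python3 -m pendant '[{"dx":0,"dy":0,"dz":-0.3,"wx":0,"wy":0,"wz":0,"jaw":1},{"dx":0,"dy":0,"dz":-0.6,"wx":0,"wy":0,"wz":0,"jaw":1}]'
```

```text
time_s: 8.45
eef_pos: [0.5008, -0.0603, 0.1194]
tcp_rot: [0.163, 1.568, -1.215]
ft_force: [1.1, -10.4, -2.7]
grip_width: 0.0
time_s: 8.65
eef_pos: [0.5007, -0.0604, 0.1195]
tcp_rot: [0.182, 1.567, -1.197]
ft_force: [1.7, -13.1, -2.7]
grip_width: -0.0002
```

```bash

python3 -m pendant '[{"dx":0,"dy":0,"dz":-0.3,"wx":0,"wy":0,"wz":0,"jaw":1},{"dx":0,"dy":0,"dz":-0.6,"wx":0,"wy":0,"wz":0,"jaw":1}]'
```

```text
time_s: 8.85
eef_pos: [0.5008, -0.0603, 0.1195]
tcp_rot: [0.192, 1.566, -1.187]
ft_force: [2.3, -14.5, -4.3]
grip_width: 0.0001
```

```bash

python3 -m pendant '[{"dx":0,"dy":0,"dz":-0.3,"wx":0,"wy":0,"wz":0,"jaw":1},{"dx":0,"dy":0,"dz":-0.6,"wx":0,"wy":0,"wz":0,"jaw":1}]'
```

```text
time_s: 9.05
eef_pos: [0.5008, -0.0603, 0.1195]
tcp_rot: [0.201, 1.565, -1.178]
ft_force: [2.9, -16.4, -5.1]
grip_width: 0.0004
```

```bash

python3 -m pendant '[{"dx":0,"dy":0,"dz":-0.5,"wx":0,"wy":0,"wz":0,"jaw":1},{"dx":0,"dy":0,"dz":-1,"wx":0,"wy":0,"wz":0,"jaw":1},{"dx":0,"dy":0,"dz":-1,"wx":0,"wy":0,"wz":0,"jaw":1}]'
```

```text
time_s: 9.35
eef_pos: [0.5007, -0.0603, 0.1195]
tcp_rot: [0.211, 1.564, -1.169]
ft_force: [2.7, -19.8, -7.1]
grip_width: 0.0002
```

Force ≈20 N at the handle with the rail stopped, so about 12–13 N on the glass. Back off straight.

```bash

python3 -m pendant '[{"dx":0,"dy":0,"dz":2,"wx":0,"wy":0,"wz":0,"jaw":1},{"dx":0,"dy":0,"dz":5,"wx":0,"wy":0,"wz":0,"jaw":1},{"dx":0,"dy":0,"dz":10,"wx":0,"wy":0,"wz":0,"jaw":1},{"dx":0,"dy":0,"dz":20,"wx":0,"wy":0,"wz":0,"jaw":1},{"dx":0,"dy":0,"dz":35,"wx":0,"wy":0,"wz":0,"jaw":1}]'
python3 -m pendant '[{"dx":-40,"dy":0,"dz":0,"wx":0,"wy":0,"wz":0,"jaw":1},{"dx":-85,"dy":0,"dz":0,"wx":0,"wy":0,"wz":0,"jaw":1},{"dx":-130,"dy":0,"dz":-20,"wx":0,"wy":0,"wz":0,"jaw":1},{"dx":-150,"dy":-10,"dz":-60,"wx":0,"wy":0,"wz":0,"jaw":1},{"dx":-150,"dy":-10,"dz":-60,"wx":0,"wy":0,"wz":0,"jaw":1}]'
python3 - <<'E'
from h import *
go([.461,.147,.22],-19)
d,W=wcap('w7');cap('scene','s7')
im=cv2.imread('pics/s7.png');cv2.imwrite('pics/c7.png',cv2.resize(im[170:290,240:410],None,fx=4.5,fy=4.5,interpolation=cv2.INTER_CUBIC))
E
```

```text
time_s: 9.85
eef_pos: [0.5069, -0.0892, 0.1193]
tcp_rot: [-2.949, 1.57, 1.96]
ft_force: [-0.1, -0.1, -0.5]
grip_width: 0.0004
time_s: 10.35
eef_pos: [0.4854, -0.0284, 0.2718]
tcp_rot: [2.168, 1.566, 0.798]
ft_force: [-0.9, 0.2, -0.8]
grip_width: -0.0001
t 10.35 tcp [ 0.4854 -0.0284  0.2718] tooly yaw 11.5 j [-0.47  0.29  0.57  1.87 -0.19  1.03  0.38] F [-0.9  0.2 -0.8]
d mm [  52.3   10.9 -176.6] w [ 0.533 -0.004 -0.003]
```

View pics/w7.png

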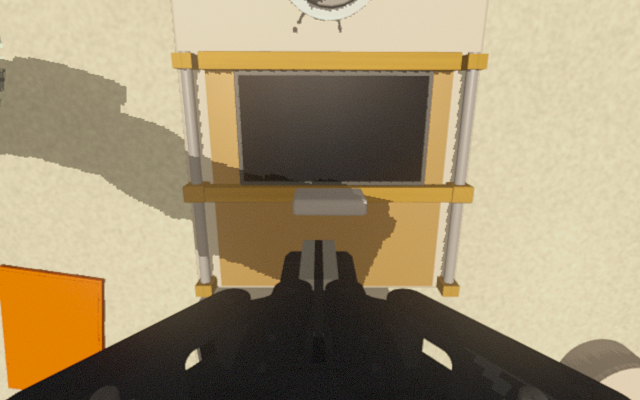

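View pics/c7.png

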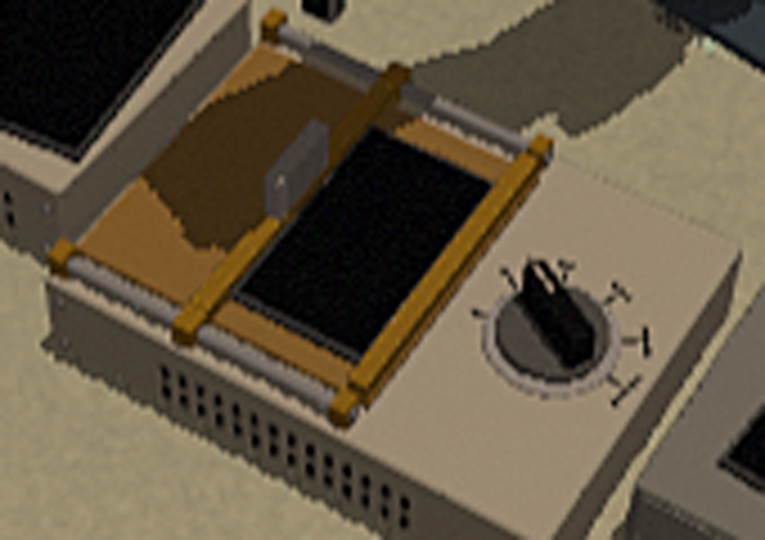

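The panel lies flush between both rails, squared. Next, the selector.

```bash

python3 -m pendant '[{"dx":0,"dy":0,"dz":-30,"wx":0,"wy":0,"wz":0,"jaw":0},{"dx":0,"dy":0,"dz":-60,"wx":0,"wy":0,"wz":0,"jaw":-0.3},{"dx":0,"dy":5,"dz":-90,"wx":0,"wy":0,"wz":0,"jaw":-0.3},{"dx":0,"dy":5,"dz":-105,"wx":0,"wy":0,"wz":0,"jaw":-0.3},{"dx":0,"dy":5,"dz":-105,"wx":0,"wy":0,"wz":0,"jaw":-0.3}]'
python3 -m pendant '[{"dx":0,"dy":0,"dz":0,"wx":0,"wy":0,"wz":0,"jaw":-0.3}]'
python3 - <<'E'
from h import *
d,W=wcap('w8')
im=cv2.imread('pics/w8.png');cv2.imwrite('pics/c8.png',cv2.resize(im[40:260,200:460],None,fx=2.7,fy=2.7,interpolation=cv2.INTER_CUBIC))
E
```

```text
time_s: 10.95
eef_pos: [0.4697, 0.0724, 0.2682]
tcp_rot: [-1.52, 1.569, -2.893]
ft_force: [-0.3, -0.3, 0.1]
grip_width: 0.0554
time_s: 11.05
eef_pos: [0.47, 0.0699, 0.2687]
tcp_rot: [-0.852, 1.569, -2.229]
ft_force: [0.3, 0.3, 0.2]
grip_width: 0.0553
```

View pics/c8.png

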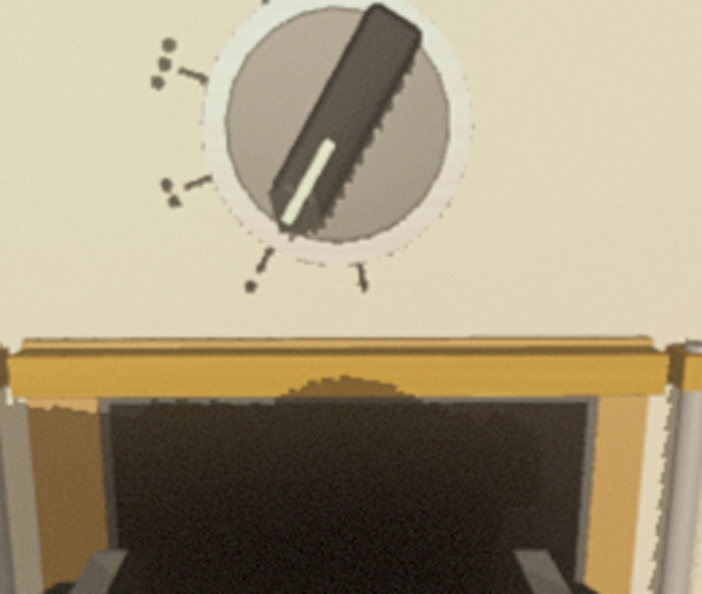

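```bash
python3 - <<'E'
from h import *
d=dict(np.load('pics/w8.npz'));W=np.load('pics/w8_W.npy')
q=lambda u,v,z:px(d,200+u/2.7,40+v/2.7,z,W)
print('z of bar',px(d,200+340/2.7,40+100/2.7,None,W),'disc',px(d,200+260/2.7,40+120/2.7,None,W))
c=q(337,126,.095);n=q(287,222,.127);t=q(400,20,.127);u=(n-t)/np.linalg.norm(n-t)
print('disc',c,'nose/tail',n,t,np.linalg.norm(n-t),np.degrees(np.arctan2(u[1],u[0])),'axis',n-.035*u,t+.034*u)
go([.461,.147,.17],-18.5)
E
```

```text
z of bar [0.4594044  0.15123024 0.12790403] disc [0.43624315 0.14212138 0.0959136 ]
disc [0.46038583 0.1450645  0.095     ] nose/tail [0.45097458 0.11518001 0.127     ] [0.47149133 0.17502399 0.127     ] 0.06326325079895162 -108.92363552841255 axis [0.46232535 0.14828832 0.127     ] [0.46046487 0.14286163 0.127     ]
t 11.1 tcp [0.4701 0.0696 0.2689] tooly yaw 11.1 j [-0.67  0.27  0.55  1.9  -0.17  1.02  0.15] F [-0.   0.8 -0.3]
d mm [ 98.8   6.  -77.8] w [0.516 0.001 0.001]
```

```bash

python3 -m pendant '[{"dx":0,"dy":2,"dz":-20,"wx":0.13,"wy":0,"wz":0,"jaw":-0.3},{"dx":20,"dy":4,"dz":-45,"wx":0.26,"wy":0,"wz":0,"jaw":-0.3},{"dx":50,"dy":6,"dz":-65,"wx":0.39,"wy":0,"wz":0,"jaw":-0.3},{"dx":80,"dy":6,"dz":-76,"wx":0.52,"wy":0,"wz":0,"jaw":-0.3},{"dx":98,"dy":6,"dz":-76,"wx":0.52,"wy":0,"wz":0,"jaw":-0.3}]'
python3 -m pendant '[{"dx":0,"dy":0,"dz":0,"wx":0,"wy":0,"wz":0,"jaw":-0.3}]'
python3 - <<'E'
from h import *
go([.461,.1455,.104],-18.9)
wcap('w9')
E
```

```text
time_s: 11.6
eef_pos: [0.4604, 0.1472, 0.1691]
tcp_rot: [-0.611, 1.568, -2.511]
ft_force: [-0.8, -0.6, -0.9]
grip_width: 0.0554
time_s: 11.7
eef_pos: [0.46, 0.1455, 0.1692]
tcp_rot: [-0.589, 1.566, -2.486]
ft_force: [0.5, -1.6, 1.0]
grip_width: 0.0552
t 11.7 tcp [0.46   0.1455 0.1692] tooly yaw -18.7 j [-0.82  0.43  0.59  2.03 -0.33  0.78 -0.36] F [ 0.5 -1.6  1. ]
d mm [65.2  1.1 -0.5] w [0.004 0.004 0.003]
```

View pics/w9.png

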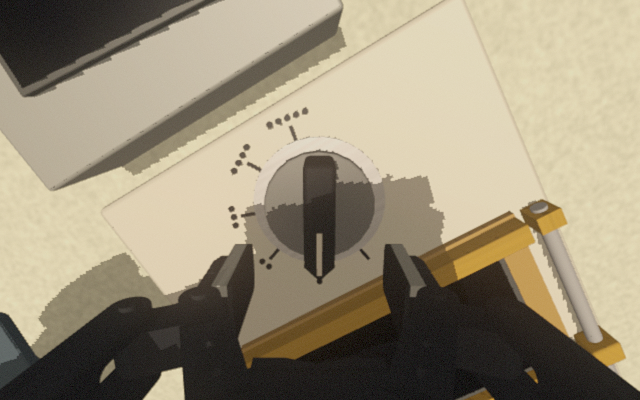

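The bar (u≈319, v 157–283) lies centred between the jaws. Descend and grip.

```bash

python3 -m pendant '[{"dx":20,"dy":1,"dz":0,"wx":0,"wy":0,"wz":0,"jaw":-0.3},{"dx":40,"dy":1,"dz":0,"wx":0,"wy":0,"wz":0,"jaw":-0.3},{"dx":55,"dy":1,"dz":0,"wx":0,"wy":0,"wz":0,"jaw":-0.3},{"dx":63,"dy":1,"dz":0,"wx":0,"wy":0,"wz":0,"jaw":-0.3},{"dx":63,"dy":1,"dz":0,"wx":0,"wy":0,"wz":0,"jaw":-0.3}]'
python3 -m pendant '[{"dx":0,"dy":0,"dz":0,"wx":0,"wy":0,"wz":0,"jaw":0.3},{"dx":0,"dy":0,"dz":0,"wx":0,"wy":0,"wz":0,"jaw":0.8},{"dx":0,"dy":0,"dz":0,"wx":0,"wy":0,"wz":0,"jaw":1},{"dx":0,"dy":0,"dz":0,"wx":0,"wy":0,"wz":0,"jaw":1},{"dx":0,"dy":0,"dz":0,"wx":0,"wy":0,"wz":0,"jaw":1}]' 30
python3 - <<'E'
from h import *
go([.461,.1455,.104],-98.9)
E
```

```text
time_s: 12.25
eef_pos: [0.4624, 0.146, 0.1085]
tcp_rot: [0.408, 1.571, -1.489]
ft_force: [-0.2, -0.4, -0.4]
grip_width: 0.0557
time_s: 12.75
eef_pos: [0.4612, 0.1473, 0.1092]
tcp_rot: [-2.217, 1.569, 2.17]
ft_force: [-5.4, 1.1, 10.9]
grip_width: 0.0172
t 12.75 tcp [0.4612 0.1473 0.1092] tooly yaw -18.6 j [-0.75  0.51  0.51  2.09 -0.42  0.63 -0.28] F [-5.4  1.1 10.9]
d mm [5.2 0.3 1.8] w [1.402 0.    0.002]
```

```bash

python3 -m pendant '[{"dx":-2,"dy":0,"dz":0,"wx":0.08,"wy":0,"wz":0,"jaw":1},{"dx":-2,"dy":0,"dz":0,"wx":0.18,"wy":0,"wz":0,"jaw":1},{"dx":-2,"dy":0,"dz":0,"wx":0.28,"wy":0,"wz":0,"jaw":1},{"dx":-2,"dy":0,"dz":0,"wx":0.38,"wy":0,"wz":0,"jaw":1},{"dx":-2,"dy":0,"dz":0,"wx":0.48,"wy":0,"wz":0,"jaw":1}]'
python3 - <<'E'
from h import *
go([.461,.1465,.107],-98.9)
E
```

```text
time_s: 13.25
eef_pos: [0.4616, 0.147, 0.1097]
tcp_rot: [0.135, 1.57, -2.244]
ft_force: [4.2, -0.8, -20.0]
grip_width: 0.0173
t 13.25 tcp [0.4616 0.147  0.1097] tooly yaw -46.3 j [-0.84  0.55  0.66  2.09 -0.54  0.67 -0.63] F [  4.2  -0.8 -20. ]
d mm [ 2.7 -0.1  0.8] w [ 0.918  0.001 -0.001]
```

```bash

python3 -m pendant '[{"dx":1.2,"dy":0,"dz":0,"wx":0.1,"wy":0,"wz":0,"jaw":1},{"dx":1.2,"dy":0,"dz":0,"wx":0.2,"wy":0,"wz":0,"jaw":1},{"dx":1.2,"dy":0,"dz":0,"wx":0.3,"wy":0,"wz":0,"jaw":1},{"dx":1.2,"dy":0,"dz":0,"wx":0.4,"wy":0,"wz":0,"jaw":1},{"dx":1.2,"dy":0,"dz":0,"wx":0.5,"wy":0,"wz":0,"jaw":1}]'
python3 - <<'E'
from h import *
go([.461,.1465,.107],-98.9)
E
```

```text
time_s: 13.75
eef_pos: [0.4622, 0.1464, 0.1095]
tcp_rot: [2.421, 1.57, -0.459]
ft_force: [0.2, -4.1, -2.7]
grip_width: 0.017
t 13.75 tcp [0.4622 0.1464 0.1095] tooly yaw -75.0 j [-0.93  0.6   0.81  2.1  -0.66  0.72 -0.99] F [ 0.2 -4.1 -2.7]
d mm [ 2.5 -0.4  1.2] w [ 0.417 -0.001 -0.   ]
```

```bash

python3 -m pendant '[{"dx":0,"dy":0,"dz":0,"wx":0.1,"wy":0,"wz":0,"jaw":1},{"dx":0,"dy":0,"dz":0,"wx":0.2,"wy":0,"wz":0,"jaw":1},{"dx":0,"dy":0,"dz":0,"wx":0.3,"wy":0,"wz":0,"jaw":1},{"dx":0,"dy":0,"dz":0,"wx":0.42,"wy":0,"wz":0,"jaw":1},{"dx":0,"dy":0,"dz":0,"wx":0.42,"wy":0,"wz":0,"jaw":1}]'
python3 - <<'E'
from h import *
go([.461,.1465,.107],-98.9)
o,_,_=pose();print(o['torque'])
E
```

```text
time_s: 14.25
eef_pos: [0.4623, 0.1457, 0.1095]
tcp_rot: [2.283, 1.569, -1.017]
ft_force: [0.5, -5.5, -0.5]
grip_width: 0.0172
t 14.25 tcp [0.4623 0.1457 0.1095] tooly yaw -99.1 j [-0.99  0.65  0.93  2.1  -0.76  0.78 -1.3 ] F [ 0.5 -5.5 -0.5]
d mm [ 2.5 -0.6  1.5] w [-0.004 -0.001 -0.002]
[-1.00257727 -0.07599869  0.08212552]
```

Turned 80°. Open, then lift straight up.

```bash

python3 -m pendant '[{"dx":0,"dy":0,"dz":0,"wx":0,"wy":0,"wz":0,"jaw":0.4},{"dx":0,"dy":0,"dz":0,"wx":0,"wy":0,"wz":0,"jaw":0},{"dx":0,"dy":0,"dz":0,"wx":0,"wy":0,"wz":0,"jaw":0},{"dx":0,"dy":0,"dz":0,"wx":0,"wy":0,"wz":0,"jaw":0}]'
python3 -m pendant '[{"dx":-20,"dy":0,"dz":0,"wx":0,"wy":0,"wz":0,"jaw":0},{"dx":-60,"dy":0,"dz":0,"wx":0,"wy":0,"wz":0,"jaw":0},{"dx":-100,"dy":0,"dz":0,"wx":0,"wy":0,"wz":0,"jaw":0},{"dx":-130,"dy":0,"dz":0,"wx":0,"wy":0,"wz":0,"jaw":0},{"dx":-130,"dy":0,"dz":0,"wx":0,"wy":0,"wz":0,"jaw":0}]'
python3 - <<'E'
from h import *
go([.461,.1465,.107],-98.9)
wcap('w10');cap('scene','s10');cap('side','si10')
im=cv2.imread('pics/si10.png');cv2.imwrite('pics/c10.png',cv2.resize(im[110:290,235:425],None,fx=3.3,fy=3.3,interpolation=cv2.INTER_CUBIC))
E
```

```text
time_s: 14.65
eef_pos: [0.462, 0.1471, 0.1092]
tcp_rot: [-1.545, 1.57, 1.443]
ft_force: [0.1, -0.2, 0.2]
grip_width: 0.0425
time_s: 15.15
eef_pos: [0.4638, 0.1467, 0.2425]
tcp_rot: [-2.559, 1.565, 0.429]
ft_force: [-0.0, 0.1, -0.3]
grip_width: 0.0426
t 15.15 tcp [0.4638 0.1467 0.2425] tooly yaw -98.8 j [-1.15  0.5   1.15  1.93 -0.53  1.05 -1.5 ] F [-0.   0.1 -0.3]
d mm [135.5   1.1   3.4] w [ 0.001 -0.005  0.003]
```

View pics/w10.png

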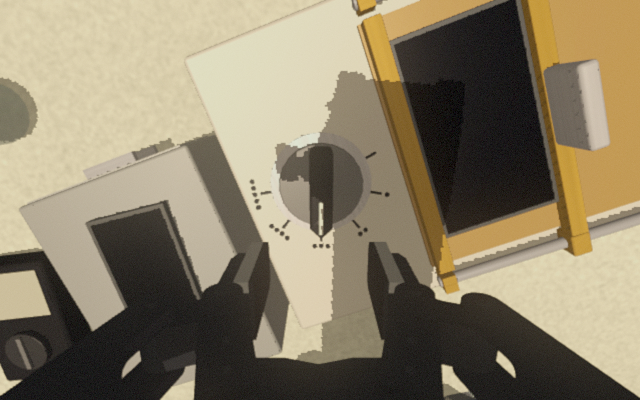

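View pics/c10.png

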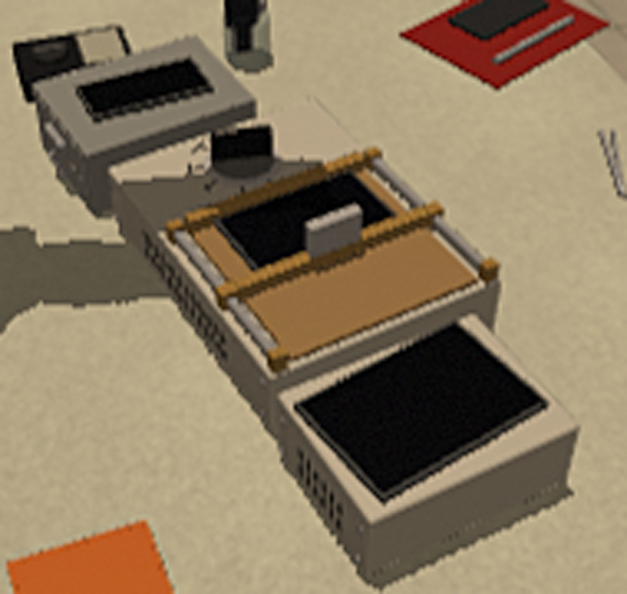

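The white line (321,205–235) points at the 3-dot mark (321,246), the panel is flush between both rails, and the other panels haven't moved. Handing in.

```bash
python3 -c "
from cell import robot
print(robot.hand_in(), robot.observe()['time_s'])"
```

```text
the job is handed in; nothing more can be done
the job is handed in; nothing more can be done
```

The separator is set up for the medium panel, which was on the bed (it measured about 95 × 168 mm). The job was handed in at about 15 s of robot time.

- **Clamp:** I pushed the rail by its grip plate until it stopped at my estimate of about 88 mm travel, the value given for this panel. The final push was about 20 N at the handle. About 8 N of that was sliding resistance, so roughly 12 N went into the glass. After backing off, the pictures showed the panel squared and flush between both rails. I did not measure the holding force left after that.
- **Selector:** I found it at the first mark, turned it two clicks clockwise and released it. The last wrist picture shows the white line on the three-dot mark.
- **Force while turning:** The wrist force briefly reached about 20 N upward because I had lifted slightly too far. I corrected that before the turn was finished.
- **Other panels:** The large panel on the supply and the small one on the drawer unit were not touched and look unmoved. The gripper was clear of everything at hand-in, and none of my checks failed or disagreed.

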